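# Shut the drying well and pump out its air

## Task

Push the smoked flap of the hearing aid drying station all the way shut over its well, then pump the spring plunger beside it, letting it spring back up after every press, until the indicator pin behind it has popped fully out. Only push: do not touch the pin, leave the hearing aid lying in the well and the things around the station where they are, and finish with the flap shut and the plunger back up.

Things in the scene. Friction and masses are not known exactly. Their poses are not given: they have to be found in the camera images.
- station: Fixed drying station. Origin: centre of the underside of its aluminium slab, 170 (x) x 270 (y) x 12 mm; x points away from the robot, yaw within 0.35 rad. White well, 110 x 120 mm, centred at (0, 62) mm, rim 55 mm and floor 18 mm above the counter. White pump housing, 130 x 100 mm, centred at (0, -70) mm, top 72 mm above the counter; plunger at (-22, -70), pin at (40, -70) mm.
- flap (a joint): Angle of the smoked clear flap, a plain panel 113 mm from hinge to free edge, 120 mm wide, 5 mm thick. Its hinge runs along station y over the well's far (+x) rim; 0 = shut, level on the well, positive = near edge raised. Starts 0.45 to 0.95 rad open. A friction hinge keeps it at any angle: it neither falls nor springs. Pressing down on its upper face with 1 to 3 N shuts it.
- flap_edge (a point): Middle of the flap's free edge, on its upper face. 61 mm above the counter when shut.
- flap_hinge (a point): Middle of the hinge side of the flap, on its upper face when shut (5 mm above the hinge axis), 61 mm above the counter, at (58, 62) mm in the station.
- plunger (a joint): How far the plunger is pressed (m): 0 = up, 0.022 = bottom stop. A spring returns it; a stroke takes about 5 N at the top, 8 N at the bottom. A hidden ratchet lifts the pin on the downstroke and keeps it on the upstroke. It catches in 12 mm steps of the plunger, so use full strokes: down to the stop, then all the way up. 4 to 6 are needed, depending on how far it was pumped before.
- plunger_top (a point): Centre of the flat top of the plunger's black round knob, 40 mm across and 10 mm thick on a steel stem. 108 mm above the counter when up, 86 mm when at the bottom; moves with the plunger.
- pin (a joint): How far the round steel indicator pin has risen (m): 0 = sunk, its top 10 mm below the housing top; 0.010 = flush; about 0.032 = fully out, 22 mm proud of the housing (0.03, 20 mm proud, is enough). Starts at 0 to 0.013, so nearly or wholly out of sight, and rises about 5 mm a stroke. It stays out; further strokes do nothing.
- pin_top (a point): Centre of the flat top of the indicator pin, 12 mm across: 62 mm above the counter at joint value 0, 72 mm when flush, about 94 mm when fully out; 62 mm beyond the plunger's axis (+x in the station). Not to be touched.
- aid: Silver in-ear hearing aid, loose, 24 mm long, 17 mm across, lying on the floor of the well. Origin: middle of its underside. Leave it lying there.
- cup: Blue plastic cup for otoscope specula, loose, 48 mm across, 50 mm high, between the robot and the station. Origin: centre of its underside. Leave it.
- remote: Matte black remote control pebble, loose, 48 mm across, 18 mm high, on the +y side of the station. Origin: centre of its underside. Leave it.
- case: White charging case, loose, 55 x 75 x 33 mm, on the -y side of the station. Origin: centre of its underside. Leave it.
- well_floor (a point): Centre of the floor of the well, 20 mm above the counter.

How it is judged:
By the outcome, as a careful person would: the job done as asked, in the order asked, and still so for the second after the job is handed in, with the robot touching nothing.
It also fails if it takes over 51 s, if anything falls off the work surface, if the arm or the gripper's body presses on something with over 40 N, if the wrist force passes 120 N, or if a joint passes its speed limit or range.

## Robot

A 6-joint arm with a two-finger parallel gripper is mounted at the origin on the work surface. World frame = base frame: x ahead of the robot, y to its left, z up, the work surface at z = 0. Lengths are in m, angles in rad, forces in N, time in s.
With the tool pointing down it reaches from about 0.275 to 1 m from the base axis. Payload 8.4 kg.
Tool frame: the origin (TCP) lies midway between the tips of the shut fingers; the grasp point (between the pads) lies 19 mm behind it (manip.grip_point_offset is the distance from the TCP to the grasp point, in m); x points along the fingers, y is the direction in which the jaws open and shut, and the axes are right-handed (so a half turn about x gives the same grasp; the last joint's range is limited). The gripper opens to 85 mm and grips with 20 to 120 N. Pads are 22 mm wide; open, the fingers measure 114 mm over their backs; the gripper's body (76 mm by 85 mm) begins 54 mm behind the grasp point. The pads swing forward as they close: fully open they stand 13 mm farther back than shut.
Start: joints at [1.327, 0.353, 1.633, -0, 1.155, -0.002], TCP at [0.15, 0.607, 0.231] pointing down, gripper open.
Joint ranges: [-2.63, 2.63], [-0.92, 2.1], [0.06, 2.66], [-1.3, 4.44], [0, 2.69], [-3.02, 3.02]. Speed limits (rad/s): [2.22, 2.22, 2.79, 3.14, 3.14, 3.14].

## Interface

Orientations are given as [roll, pitch, yaw] about the fixed x, y, z axes, in that order (R = Rz(yaw) Ry(pitch) Rx(roll)).
In Python, from workcell import manip gives the robot as it stands. The module is installed in compiled form; this text tells all that it offers. Calls block until the motion is done:
- manip.move_pose(position, orientation): joint-space move of the TCP to a pose.
- manip.movel(position, orientation=None, speed=0.15, guard=None): straight line of the TCP; orientation=None keeps the orientation; speed is the mean speed in m/s. With guard (N) it stops when the force on the tool has changed by that much, and returns True; else False.
- manip.move_j(angles): joint-space move.
- manip.open_gripper() and manip.clamp(): open the fingers fully, or close them until they stop; the grip force is fixed at half the most.
- manip.wait(seconds).
- manip.solve_ik(position, orientation): joint angles nearest the present ones, or None.
- manip.sense(): the state.
- manip.get_image(name): name is "side" or "top" or "wrist"; returns a dict with "image" (400x640x3 uint8, red, green, blue), "fx", "fy", "cx", "cy" (pixels), "k1" (the pictures are not rectified: a ray, as slopes to the right and down, at radius r is drawn at 1 + k1 r^2 times it, then the intrinsics apply), "R" (3x3) and "t" (3): a world point X has camera coordinates R X + t. Camera axes: x right, y down, z forward; pixel columns grow to the right and rows downward; lengths in m; the calibration is good to about 2 mm. A picture is of the moment at which its call begins. There is no depth.
A pose or a line that the arm cannot do raises manip.Unreachable and nothing moves.
- manip.job_done(): hands the job in, once; it reports no verdict.
The state is a dict: "clock": time; "q": joint angles; "dq": joint speeds; "effort": joint torques, N m; "position": TCP position; "orientation": TCP orientation; "wrist_force": force on the tool from outside, world axes, zero at the start; "ft_torque": the same for the moment, N m; "grip_width": finger opening in m.
Only numpy, scipy, OpenCV 4.12 (cv2) and the standard library are available. Lean on these libraries where they do the work, as an engineer would, in place of code of your own. Each camera call takes 0.05 s, during which the arm holds its last target. There are 200 camera calls.

## Working session

There is one attempt and no reset: what is moved stays moved. The work goes in short steps, each a Python script; the robot and the scene stay as the last script left them, time stands still between calls to the robot, and variables do not carry over. Pictures are saved under pics/ and viewed, about 8 in all and at most 12, crops included, and the job is handed in when it is done.

```bash
mkdir -p pics
cat > h.py <<'E'
import numpy as np, cv2
from workcell import manip
def grab(name, fn=None):
    d=manip.get_image(name)
    if fn: cv2.imwrite('pics/'+fn, d['image'][:,:,::-1])
    return d
def ray(d,u,v):
    K=np.array([[d['fx'],0,d['cx']],[0,d['fy'],d['cy']],[0,0,1.]])
    p=cv2.undistortPoints(np.array([[[u,v]]],float),K,np.array([d['k1'],0,0,0.]))[0,0]
    R=np.array(d['R']);t=np.array(d['t'])
    return -R.T@t, R.T@np.array([p[0],p[1],1])
def onz(d,u,v,z):
    o,r=ray(d,u,v); return o+r*(z-o[2])/r[2]
def proj(d,X):
    R=np.array(d['R']);t=np.array(d['t']); c=R@np.array(X)+t; a,b=c[:2]/c[2]; s=1+d['k1']*(a*a+b*b)
    return d['fx']*a*s+d['cx'], d['fy']*b*s+d['cy']
E
python3 - <<'E'
from h import *
import pickle
D={n:grab(n,n+'0.png') for n in('top','side')}
pickle.dump(D,open('d0.pkl','wb'))
for n,d in D.items(): print(n,-np.array(d['R']).T@d['t'],np.round(d['R'],2).tolist(),d['fx'],d['k1'])
print(manip.sense())
E
```

```text
top [0.39445859 0.03353643 0.89809673] [[-0.01, -1.0, -0.04], [-0.98, 0.02, -0.18], [0.18, 0.03, -0.98]] 376.27269539016237 -0.07194119582215062
side [0.447156   0.87329816 0.72406424] [[-0.99, -0.1, -0.0], [-0.06, 0.62, -0.79], [0.08, -0.78, -0.62]] 510.9281418824381 -0.058635308931841025
{'clock': 0.1, 'q': array([ 1.32659805e+00,  3.53636424e-01,  1.63406764e+00, -4.84305355e-06,
        1.15521252e+00, -2.39951378e-03]), 'dq': array([-0.00016282, -0.00137667, -0.00258388, -0.00088849,  0.00146951,
        0.00072297]), 'effort': array([ 1.56310391e-03, -6.06355691e+01, -3.42817640e+01,  1.78620130e-04,
        4.15804912e-03, -7.77837357e-06]), 'position': array([0.14955068, 0.6063907 , 0.23059745]), 'orientation': array([-1.56985109,  1.56947239, -1.8116479 ]), 'wrist_force': array([-0.09647229,  0.74031326, -0.15168082]), 'ft_torque': array([0.00529158, 0.00968126, 0.00920234]), 'grip_width': 0.08536560992169215}
```

View pics/top0.png

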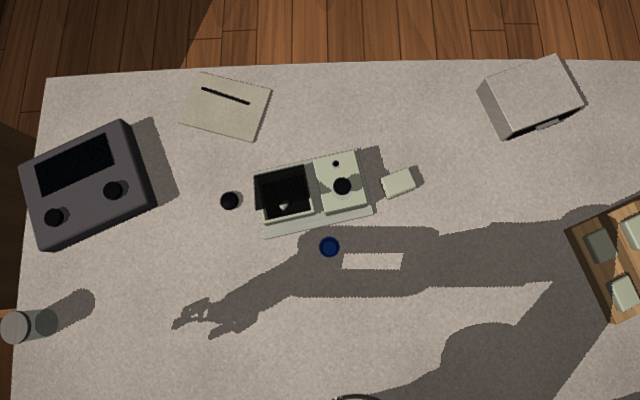

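View pics/side0.png

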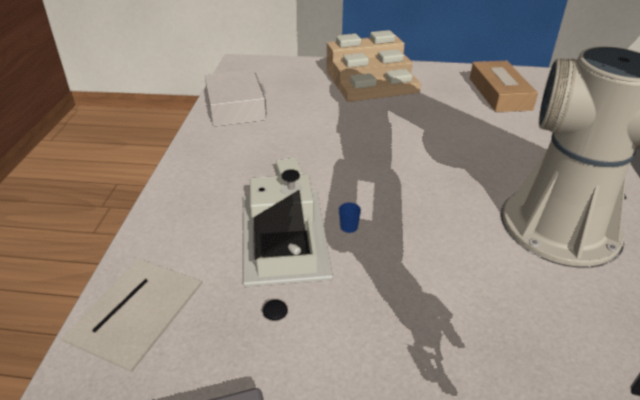

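Run:
```python
from h import *
import pickle
D=pickle.load(open('d0.pkl','rb'))
a=cv2.resize(D['top']['image'][140:245,215:425],None,fx=3.8,fy=3.8,interpolation=cv2.INTER_CUBIC)
b=cv2.resize(D['side']['image'][150:290,230:370],None,fx=3.8,fy=3.8,interpolation=cv2.INTER_CUBIC)
cv2.imwrite('pics/ct.png',a[:,:,::-1]);cv2.imwrite('pics/cs.png',b[:,:,::-1])
for n,box in(('top',(325,155,360,200)),('side',(250,165,305,200))):
    d=D[n];x0,y0,x1,y1=box
    g=d['image'][y0:y1,x0:x1].max(2)
    m=(g<60).astype(np.uint8)
    _,_,st,c=cv2.connectedComponentsWithStats(m)
    for s,cc in zip(st[1:],c[1:]):
        if s[4]>8:
            u,v=cc+[x0,y0]; print(n,s[:5],u,v,'z108',onz(d,u,v,.108),'z72',onz(d,u,v,.072))
```

```text
top [ 8  6  6  5 25] 335.44 163.08 z108 [0.6338951  0.03226118 0.108     ] z72 [0.6448048  0.03220307 0.072     ]
top [  9  23  17  17 236] 341.8728813559322 185.85593220338984 z108 [0.5825631 0.0194594 0.108    ] z72 [0.5911339  0.01881799 0.072     ]
side [ 32   5  17  12 153] 290.05882352941177 175.2941176470588 z108 [0.58337965 0.02814528 0.108     ] z72 [ 0.59133995 -0.02124162  0.072     ]
side [10 23  4  3  9] 261.3333333333333 189.11111111111111 z108 [0.63386168 0.0803001  0.108     ] z72 [0.64477191 0.03396089 0.072     ]
side [35 27 15  8 69] 293.536231884058 196.63768115942028 z108 [0.5668436  0.09801012 0.108     ] z72 [0.5738376 0.0527058 0.072    ]
```

View pics/ct.png

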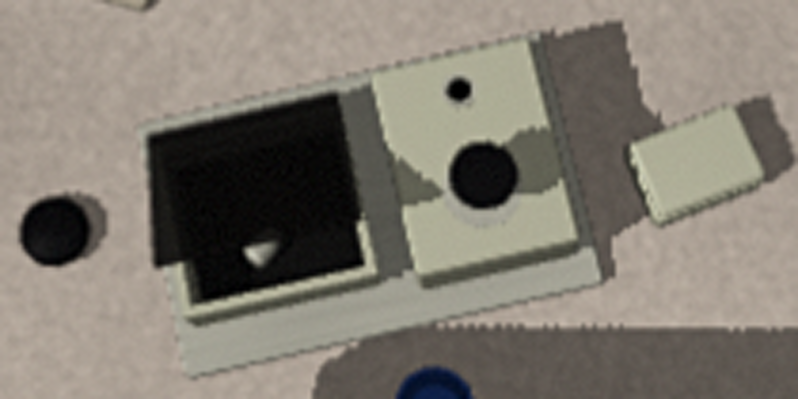

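View pics/cs.png

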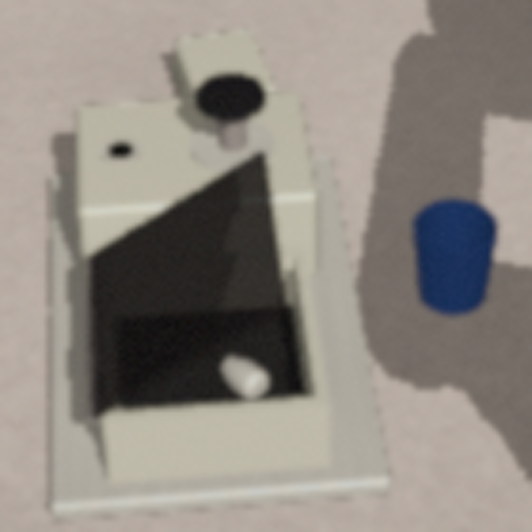

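Run:
```python
from h import *
import pickle
D=pickle.load(open('d0.pkl','rb'));T,S=D['top'],D['side']
t=lambda x,y:(x/3.8+215-.37,y/3.8+140-.37)
s=lambda x,y:(x/3.8+230-.37,y/3.8+150-.37)
a=onz(T,*t(188,376),.012);b=onz(T,*t(600,283),.012);print(a,b,np.linalg.norm(a-b))
c=onz(T,*t(140,124),.012);print('far+y',c,np.linalg.norm(a-c))
c2=onz(S,*s(52,505),.012);a2=onz(S,*s(388,482),.012);print('side',c2,a2)
yaw=np.arctan2(a[0]-b[0],-(a[1]-b[1]));yaw=np.arctan2(-(a-b)[0],(a-b)[1]);print('yaw',yaw)
def tri(r1,r2):
    A=np.c_[r1[1],-r2[1]];k=np.linalg.lstsq(A,r2[0]-r1[0],rcond=None)[0]
    p=r1[0]+k[0]*r1[1];q=r2[0]+k[1]*r2[1];return (p+q)/2,np.linalg.norm(p-q)
print('A',tri(ray(T,*t(362,220)),ray(S,*s(262,155))));print('B',tri(ray(T,*t(155,265)),ray(S,*s(283,310))))
k=onz(T,341.9,185.9,.106)
for y in (yaw,.2):
    c,s_=np.cos(y),np.sin(y);R=np.array([[c,-s_],[s_,c]])
    o=k[:2]-R@[-.022,-.07];print(y,'orig from knob',o,'from pin',np.array([.6448,.033])-R@[.04,-.07],'from edge',(a+b)[:2]/2-R@[-.085,0],'hinge',o+R@[.058,.062])
```

```text
[0.4811056  0.20527166 0.012     ] [ 0.53487054 -0.05345388  0.012     ] 0.2642528568902301
far+y [0.64501653 0.23904121 0.012     ] 0.16735344564146976
side [0.64454752 0.24319895 0.012     ] [0.48182835 0.21129144 0.012     ]
yaw 0.20489077249927473
A (array([0.55736421, 0.08808037, 0.11623615]), np.float64(0.0013086927301031697))
B (array([0.53354747, 0.20462699, 0.11603278]), np.float64(1.6903248589849163e-05))
0.20489077249927473 orig from knob [0.59023786 0.09237952] from pin [0.59139446 0.09339742] from edge [0.59121014 0.09320301] hinge [0.63441015 0.16488338]
0.2 orig from knob [0.59059485 0.09234296] from pin [0.59169048 0.09365789] from edge [0.59129373 0.09279579] hinge [0.63512122 0.16462991]
```

```bash
cat >> h.py <<'E'
from scipy.spatial.transform import Rotation as Ro
O=np.array([.591,.093]);YAW=.203;c_,s_=np.cos(YAW),np.sin(YAW)
def W(x,y,z): return np.r_[O+np.array([[c_,-s_],[s_,c_]])@[x,y],z]
def ori(sg):
    x=np.array([0,0,-1.]);y=sg*np.array([-s_,c_,0]);return Ro.from_matrix(np.c_[x,y,np.cross(x,y)]).as_euler('xyz')
def down():
    q=manip.sense()['q']
    return min((ori(s) for s in(1,-1)),key=lambda o:(lambda r:9e9 if r is None else np.abs(r-q).sum())(manip.solve_ik(W(-.025,.062,.15),o)))
def st(m=''):
    s=manip.sense();print(m,round(s['clock'],2),np.round(s['position'],4),np.round(s['wrist_force'],1))
E
python3 - <<'E'
from h import *
o=down()
manip.clamp();st('clamp')
manip.move_pose(W(-.025,.062,.145),o);st('above')
g=manip.movel(W(-.025,.062,.064),speed=.06,guard=12);st(g)
g=manip.movel(W(-.025,.062,.0585),speed=.02,guard=10);st(g)
grab('side','s1.png')
manip.movel(W(-.025,.062,.15),speed=.15);st('up')
manip.movel(W(-.022,-.07,.15),speed=.2);st('over plunger')
d=grab('side');grab('top','t1.png')
b=cv2.resize(d['image'][130:290,220:380],None,fx=3.5,fy=3.5,interpolation=cv2.INTER_CUBIC)
cv2.imwrite('pics/cs1.png',b[:,:,::-1])
E
```

```text
clamp 0.87 [0.1496 0.6068 0.2313] [-0.4 -0.8  0.6]
above 3.08 [0.554  0.1494 0.1451] [-0.2 -0.  -0.2]
False 4.58 [0.5543 0.1488 0.0644] [ 0.6  0.  -0.1]
True 4.85 [0.5545 0.1488 0.0609] [-2.6 -1.1  8.5]
up 5.65 [0.5534 0.1486 0.1492] [-0.4  0.7  0.2]
over plunger 6.46 [0.5831 0.0205 0.1495] [0.3 0.4 0.7]h.py:24: UserWarning: Gimbal lock detected. Setting third angle to zero since it is not possible to uniquely determine all angles.
  return min((ori(s) for s in(1,-1)),key=lambda o:(lambda r:9e9 if r is None else np.abs(r-q).sum())(manip.solve_ik(W(-.025,.062,.15),o)))
```

View pics/cs1.png

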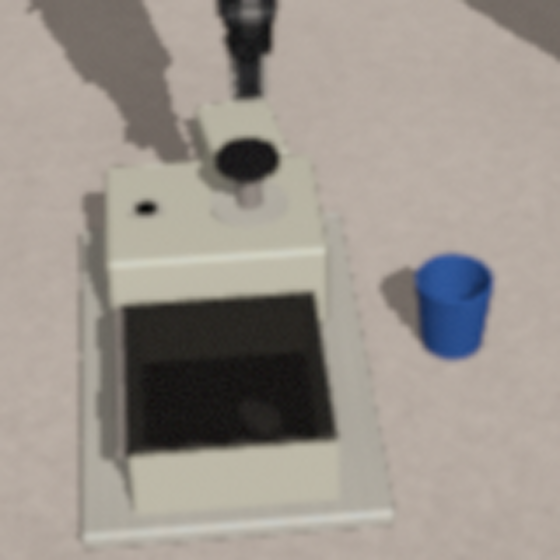

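The flap lies level over the well with the aid visible through it (crop ~(262,415)), and contact stopped at 60.9 mm, which is its shut height. The fingers hang clear over the knob (248,160). Next is pumping.

```bash
python3 - <<'E' 2>/dev/null
from h import *
P=lambda z:W(-.022,-.07,z)
manip.movel(P(.116),speed=.1);st()
for i in range(5):
    g=manip.movel(P(.083),speed=.06,guard=18);st(('dn',i,g))
    manip.movel(P(.116),speed=.08);manip.wait(.15);st('up')
manip.movel(P(.16),speed=.15)
d=grab('side');t=grab('top')
b=cv2.resize(d['image'][130:290,220:380],None,fx=3.5,fy=3.5,interpolation=cv2.INTER_CUBIC)
cv2.imwrite('pics/cs2.png',b[:,:,::-1])
for z in(.092,.094):
  for n,q in(('side',d),):print(z,np.round((np.array(proj(q,W(.04,-.07,z)))-[220,130])*3.5))
for z in (.061,):print('flap edge corners',[np.round((np.array(proj(d,W(-.055,y,z)))-[220,130])*3.5) for y in(.002,.122)])
st()
E
```

```text
7.05 [0.5834 0.0204 0.1158] [-0.  -0.3  0. ]
('dn', 0, True) 7.58 [0.5849 0.0201 0.086 ] [-2.3 -0.5 10.3]
up 8.27 [0.5831 0.02   0.1155] [-0.   0.4 -0.5]
('dn', 1, True) 8.78 [0.5841 0.02   0.0861] [-1.  -0.5  9.3]
up 9.46 [0.5832 0.02   0.1156] [-0.5  0.3  0.2]
('dn', 2, True) 9.97 [0.5842 0.02   0.0861] [-1.3 -0.4  8.5]
up 10.65 [0.5831 0.02   0.1155] [-0.   0.8  0.3]
('dn', 3, True) 11.17 [0.5841 0.02   0.086 ] [-1.8 -1.   8.7]
up 11.84 [0.5832 0.02   0.1156] [-0.7  0.3  0.3]
('dn', 4, True) 12.36 [0.5841 0.02   0.0861] [-1.9 -0.   8.2]
up 13.03 [0.5831 0.02   0.1155] [ 0.1  0.7 -0.7]
0.092 [144. 179.]
0.094 [143. 176.]
flap edge corners [array([314., 285.]), array([336., 431.])]
 13.57 [0.5828 0.02   0.1588] [ 0.2  0.2 -0.3]
```

View pics/cs2.png

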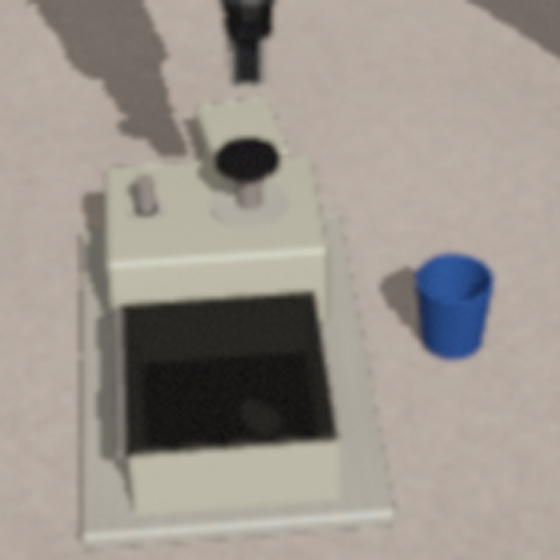

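The pin is out (top about (143,180)) and the flap is still shut. The pin may be one stroke short, so I'll do two more strokes, which are harmless, and compare.

```bash
python3 - <<'E' 2>/dev/null
from h import *
P=lambda z:W(-.022,-.07,z)
d0=grab('side')['image'].astype(int)
manip.movel(P(.116),speed=.1)
D=[]
for i in range(2):
    g=manip.movel(P(.083),speed=.06,guard=18);st(('dn',i,g))
    manip.movel(P(.116),speed=.08);manip.wait(.15)
    manip.movel(P(.16),speed=.15);d=grab('side')['image'];D.append(d)
    print('pin diff',np.abs(d.astype(int)-d0)[170:195,252:270].max(), 'noise elsewhere',np.abs(d.astype(int)-d0)[260:285,252:270].max()); d0=d.astype(int)
    manip.movel(P(.116),speed=.15)
manip.movel(P(.25),speed=.2)
d=grab('side')['image'];t=grab('top')['image']
a=cv2.resize(d[150:270,225:345],None,fx=3.3,fy=3.3,interpolation=cv2.INTER_CUBIC)
b=cv2.resize(t[140:260,215:335],None,fx=3.3,fy=3.3,interpolation=cv2.INTER_CUBIC)
cv2.imwrite('pics/f.png',np.hstack([a,b])[:,:,::-1])
st()
E
```

```text
('dn', 0, True) 14.74 [0.5849 0.02   0.0861] [-1.3 -0.4  9.6]
pin diff 13 noise elsewhere 3
('dn', 1, True) 16.89 [0.5851 0.02   0.086 ] [-1.8 -0.5 10.4]
pin diff 3 noise elsewhere 2
 19.43 [0.5826 0.02   0.2485] [-0.5 -0.6 -0.6]
```

View pics/f.png

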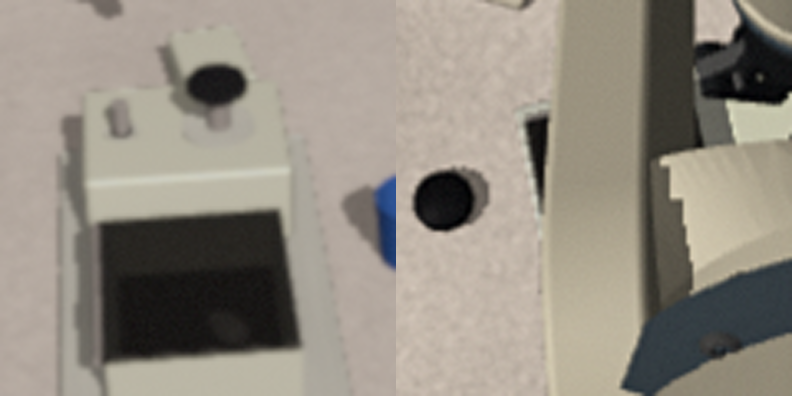

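```bash
python3 - <<'E' 2>/dev/null
from h import *
manip.job_done();st()
E
```

```text
the job is handed in; nothing more can be done
the job is handed in; nothing more can be done
```

I pushed the flap shut and pumped the plunger seven full strokes, and the job is handed in. The clock stood at 19.4 s of the allowed 51 s just before hand-in.

- **Flap:** I pushed it down with the closed fingertips until they stopped at 60.9 mm, against the 61 mm given for shut. Later side views show it still shut, with the aid lying in the well.
- **Plunger:** Every stroke hit the bottom stop at 86 mm, and I let the knob spring all the way up each time. It was up in the last picture.
- **Pin:** It is clearly out and was not touched. Stroke 6 changed its picture only slightly, and stroke 7 left it unchanged, so I take it to be at its end stop.
- **Checks that disagreed:** My rough reading of the pin's height by eye gave about 18 mm, below the 20 to 22 mm wanted. I relied on the lack of movement at stroke 7 instead. The flap edge in the side view also sat about 2 px lower than I predicted, in line with the few-millimetre offset I saw in that camera earlier.
- **Surroundings:** Cup and remote looked undisturbed. The case was only partly in view in the last pictures. The arm blocked most of the final top view, so I checked mainly from the side.

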